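# Turn a lidded parts tray over in a turnover fixture and stack it

## Robot

A 6-joint arm with a two-finger parallel gripper is mounted at the origin on the work surface. World frame = base frame: x ahead of the robot, y to its left, z up, the work surface at z = 0. Lengths are in m, angles in rad, forces in N, time in s.
With the tool pointing down it reaches from about 0.225 to 0.875 m from the base axis. Payload 3.4 kg.
Tool frame: the origin (TCP) lies at the very end of the fingers, on their centre line; the grasp point (between the pads) lies 19 mm behind it; z points along the fingers, y is the line along which they close (so a half turn about z gives the same grasp; the last joint's range is limited). The gripper opens to 85 mm and grips with 20 to 120 N. Pads are 22 mm wide; open, the fingers measure 114 mm over their backs; the gripper's body (76 mm by 85 mm) begins 54 mm behind the grasp point. The pads swing forward as they close: fully open they stand 13 mm farther back than shut.
Start: joints at [1.072, 0.276, 1.505, -0, 1.361, -0.121], TCP at [0.212, 0.534, 0.209] pointing down, gripper open.
Joint ranges: [-2.89, 2.89], [-0.75, 2.08], [0.22, 2.7], [-1.18, 4.32], [0.11, 2.71], [-2.7, 2.7]. Speed limits (rad/s): [2.57, 2.57, 3.14, 3.14, 3.14, 3.14].

## Interface

Orientations are given as a unit quaternion [w, x, y, z].
In Python, from rig import get_state, optics, sign_off gives the robot as it stands.
- The arm moves only by the tool send_rows, never from a script. Its argument "increments" is a list of rows, each an object with "gripper": the gripper's target within -1 to 1 (shut at 1, half-way at 0, fully open at -1); "linear": the shift along the world's x, y, z in m, a list of three; "delta_rot": the turn, a rotation vector about the world's x, y, z in rad, a list of three. In form: [{"gripper": gripper, "linear": [dx, dy, dz], "delta_rot": [rx, ry, rz]}, ...]. A call has 1 to 8 rows; each row is the pose to reach, as a shift and turn from the pose commanded when the call began; what a row does not reach only later rows make up. A row lasts 1/10 s, in which the tool goes at most 50 mm and 8.59 degrees, less where a joint would pass 70% of its speed; a pose out of reach is approached as far as the arm can. A call with a gripper value outside its range is refused whole. The fingers move at their own pace and stop on an object; "newtons" is the grip in N (left out, the last holds). Time passes only in rows, so rows that repeat a pose let the fingers close. It gives the time, the measured TCP pose, the force, the opening and the grip force at its end, in the units of the state.
- get_state(): the state, without advancing time (a new reading comes with each control period).
- optics.get_image(name): name is "scene" or "top" or "wrist"; returns a dict with "pixels" (384x512x3 uint8, blue, green, red), "K" (3x3 intrinsics, pixels), "rvec" (rotation vector, rad) and "tvec" (3), from world to camera coordinates, as OpenCV has them; the wrist camera has in their place "T_tool_cam" (4x4, takes a point from camera to tool coordinates, whose origin is the TCP and whose axes are the flange's). Camera axes: x right, y down, z forward; pixel columns grow to the right and rows downward; lengths in m; the calibration is good to about 2 mm. A picture is of the moment at which its call begins: read the wrist's pose just before it. There is no depth.
- sign_off(): hands the job in; it is judged then, once.
The state is a dict: "clock": time; "qpos": joint angles; "qd": joint speeds; "effort": joint torques, N m; "position": TCP position; "ee_rot": TCP orientation; "contact_force": force on the tool from outside, world axes, zero at the start; "moment": the same for the moment, N m; "width": finger opening in m; "gripper_force": force on a finger pad.
Only numpy, scipy, OpenCV 4.12 (cv2) and the standard library are available. Lean on these libraries where they do the work, as an engineer would, in place of code of your own. Each camera call takes 0.05 s, during which the arm holds its last target. There are 200 camera calls.

## Task

Turn the closed parts tray upside down in the turnover fixture without it coming apart, and stack it: slide the tray from the loading shelf fully into the cradle, swing the crank up and over half a turn to its other stop, then push the tray out of the far side until it lies squarely on top of the upside-down tray already in the stacking bay. Lid and base must stay together all the way, and the tray in the bay must stay where it is.

Things in the scene. Friction and masses are not known exactly. Their poses are not given: they have to be found in the camera images.
- jig: Turnover fixture on a dark steel plate 8 mm thick. Origin on the bench, straight below the middle of the cradle's axis. x: along that axis (crank on the -x side, nearest the robot); y: the way the work travels: loading shelf at -y, cradle in the middle, stacking bay at +y; z up. Two bearing posts at x = +-56 mm, 70 mm high. All mm in the other entries are in this frame.
- shelf_mid (a point): Middle of the aluminium loading shelf's top: y = -128 mm, z = 42 mm. Shelf 112 mm wide (x), from y = -210 to -46 mm. Two straight fences on it, inner faces 87 mm apart, y = -200 to -50 mm, tops at z = 58 mm, lead the tray into the cradle's mouth; push it near its middle, or it may skew and bind.
- bay_mid (a point): Middle of the stacking bay's floor (the steel plate): x = 0, y = 86, z = 8 mm. Side walls with inner faces 91 mm apart, from y = 64 to 124 mm; end wall with inner face at y = 122 mm: it stops the tray when it is home. All walls end at z = 55 mm, high enough to guide the lid of the upper tray.
- cradle (a joint): Angle of the cradle, rad: about 0 at the start (mouth faces the loading shelf), pi turned over (mouth faces the bay); hard stops at 0 and pi. Growing angle swings crank and mouth up over the top towards the bay. Friction 0.15 N m (about 2.5 N at the grip); it stays where it is left. The turning cradle sweeps a 45 mm radius.
- cradle_mid (a point): Centre of the cradle, on its axis, z = 57 mm. At angle 0 it is a sleeve 89 mm wide (x) and 34 mm high inside, y = -36 (mouth) to +39 mm: clear 4 mm cover plate on top, two cheeks, and below two rails (top z = 40 mm, 4 mm thick) with a 44 mm wide open slot between them. The far end is closed by two corner stops, inner faces at y = +35 mm, with the same 44 mm gap.
- cradle_mouth (a point): Middle of the cradle's open end, 36 mm from its centre. Once turned over (mouth at y = +36 mm) the cover plate is the floor (z = 40 mm) and the slot is on top (rails z = 74 to 78 mm), open at the shelf end too, so a fingertip let down over the shelf can come in between the corner stops (y = -39 to -35 mm), behind the tray, and push it on through the whole cradle.
- crank_grip (a point): Middle of the crank's black round grip: a bar 14 mm thick and 52 mm long, along the jig's x, 98 mm to the -x side of the cradle's centre, 60 mm from the axis. At angle 0 it is at y = -60 mm, at pi at y = +60 mm, both at z = 57 mm, over free bench. It is fixed to its arm and so turns between the fingers.
- tray_mid (a point): Loose grey parts tray (its base) that starts lid up on the loading shelf. The point: centre of the closed tray, half-way up (15 mm); z from the bottom to the lid, x along the long side (roughly the jig's x). Base 74 (x) x 60 (y) x 26 mm, about 0.1 kg. Closed: 30 mm high, 82 x 68 mm over the lid, which overhangs the base by 4 mm all round.
- lid_mid (a point): Loose lid resting on that tray: 82 x 68 mm, 14 mm high: top plate 4 mm and a 10 mm skirt round the base with 1.5 mm play; about 0.05 kg. The point coincides with tray_mid when the lid is fully on; same axes.
- stack_mid (a point): A like tray already turned over (wide lid part below), loose in the stacking bay, 0.16 kg: 82 x 68 mm, 30 mm high, its top at z = 38 mm, 2 mm below the cradle's floor. The point is its centre, half-way up; x along the long side, z up.
There are look-alikes about, which are no part of the job. What is shaped like the part that bears lid_mid but orange or purple is not meant.

How it is judged:
On the way, in this order (a step that is already met when the one before it is completed fails the run):
1. the closed tray is right inside the cradle, lid up, cradle still level (y of tray_mid in the frame of jig between -0.008 and 0.008 m and x of tray_mid in the frame of jig between -0.01 and 0.01 m and z of tray_mid in the frame of jig between 0.045 and 0.07 m and value of joint cradle below 0.1 rad and angle between tray_mid's own z axis and vertical below 0.1 rad), for 0.2 s.
2. the cradle is turned over to its other stop with the tray still in it, upside down (y of tray_mid in the frame of jig between -0.015 and 0.015 m and x of tray_mid in the frame of jig between -0.01 and 0.01 m and z of tray_mid in the frame of jig between 0.045 and 0.07 m and value of joint cradle above 3.04 rad and angle between tray_mid's own z axis and vertical above 3 rad), for 0.2 s.
At the end, for the whole second after the job is handed in: The tray lies upside down (within 4 degrees) flat on top of the tray in the bay, its centre within 10 mm of the lower tray's centre seen from above and square to it within 7 degrees, its lid fully on (within 5 mm); the lower tray lies flat, within 8 mm of where it was (horizontal distance between tray_mid and stack_mid below 0.01 m and height (world z) of tray_mid between 0.047 and 0.059 m and angle between tray_mid's own z axis and vertical above 3.07 rad and angle between the x axis of tray_mid and the x axis of stack_mid, either way round below 0.12 rad and distance between tray_mid and lid_mid below 0.005 m and distance of stack_mid from where it was at the start of the episode below 0.008 m and angle between stack_mid's own z axis and vertical below 0.05 rad); the robot touches nothing.
It fails at once if lid and base come apart (more than 12 mm) (distance between tray_mid and lid_mid above 0.012 m).
It also fails if it takes over 67 s, if anything falls off the work surface, if the arm or the gripper's body presses on something with over 40 N, if the wrist force passes 120 N, or if a joint passes its speed limit or range.

## Working session

There is one attempt and no reset: what is moved stays moved. The work goes in short steps, Python scripts to look and compute and a tool call to move; the robot and the scene stay as the last step left them, time stands still between calls to the robot, and variables do not carry over. Pictures are saved under pics/ and viewed, at most 11 in all, crops included, and the job is handed in when it is done.

Besides the shell and the picture viewer there is one more tool, called after "Call:" by a JSON object that holds its "fn" and its "kwargs". send_rows: Moves the arm, as the interface text tells. Its arguments: {"type":"object","properties":{"increments":{"type":"array"},"newtons":{"type":"number"}},"required":["increments"]}

```bash
mkdir -p pics; ls; python3 - <<'E'
from rig import get_state, optics
import cv2
s=get_state();print(s)
for n in("scene","top"):
    im=optics.get_image(n);cv2.imwrite(f"pics/{n}0.png",im["pixels"]);print(n,im["K"],im["rvec"],im["tvec"])
a=cv2.imread("pics/scene0.png");b=cv2.imread("pics/top0.png")
cv2.imwrite("pics/scene0b.png",cv2.resize(a,(800,600),interpolation=cv2.INTER_CUBIC))
cv2.imwrite("pics/top0b.png",cv2.resize(b,(800,600),interpolation=cv2.INTER_CUBIC))
E
```

```text
pics
{'clock': 0.0, 'qpos': array([ 1.07198726e+00,  2.76611179e-01,  1.50617706e+00,  7.43676678e-06,
        1.36068695e+00, -1.20975132e-01]), 'qd': array([-0.00044459,  0.00131208,  0.00089353, -0.00033934, -0.00045557,
        0.00066778]), 'effort': array([ 1.12736740e-03, -4.16764069e+01, -2.45800728e+01,  1.22748920e-04,
        1.06725219e-02,  1.76278864e-06]), 'position': array([0.21182911, 0.53392936, 0.20851302]), 'ee_rot': array([-2.90507726e-04,  1.87795926e-01,  9.82207618e-01, -8.95322770e-04]), 'contact_force': array([-0.582313  ,  0.13359498,  0.63524591]), 'moment': array([-0.03931644, -0.015233  , -0.02995231]), 'gripper_force': 0.0, 'width': 0.08514247436711625}
scene [[360.66743092   0.         251.09477005]
 [  0.         360.66743092 190.108471  ]
 [  0.           0.           1.        ]] [ 2.03755453  0.65362207 -0.38902042] [-0.36094418 -0.08727979  1.06107084]
top [[446.65286902   0.         259.65617116]
 [  0.         446.65286902 186.69542686]
 [  0.           0.           1.        ]] [ 2.14990595 -2.07725385  0.20636838] [-0.04239061  0.49200993  0.95341003]
```

View pics/scene0b.png

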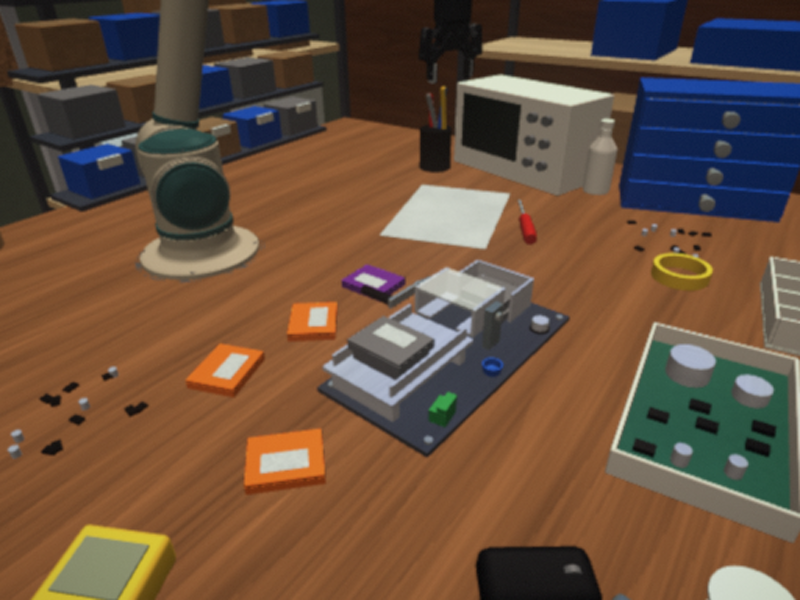

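View pics/top0b.png

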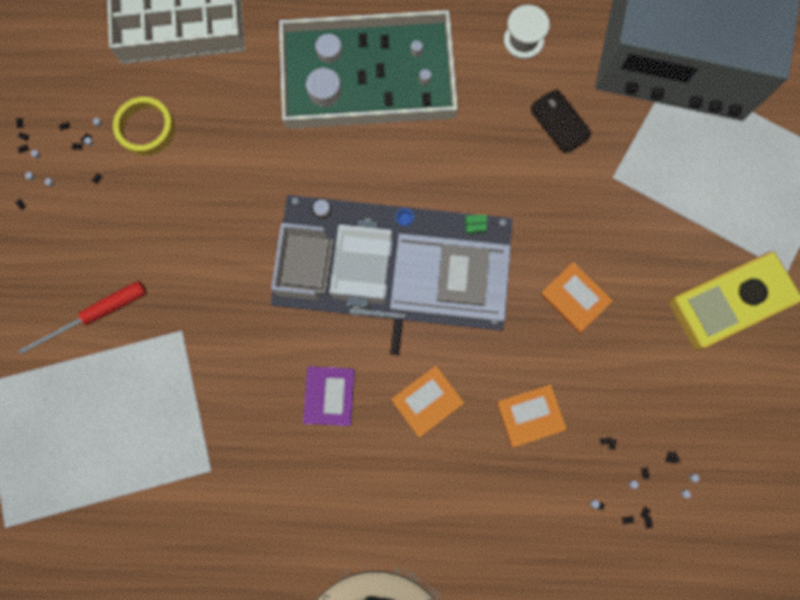

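The top view shows the jig near (395,262) in the 800 px picture: shelf and tray on the right, bay on the left, and the crank grip at (397,337). I'll enlarge that area.

```bash
python3 - <<'E'
import cv2
b=cv2.imread("pics/top0.png")[120:232,170:335]
cv2.imwrite("pics/top0c.png",cv2.resize(b,None,fx=4.8,fy=4.8,interpolation=cv2.INTER_CUBIC))
E
```

```text
(no output)
```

View pics/top0c.png

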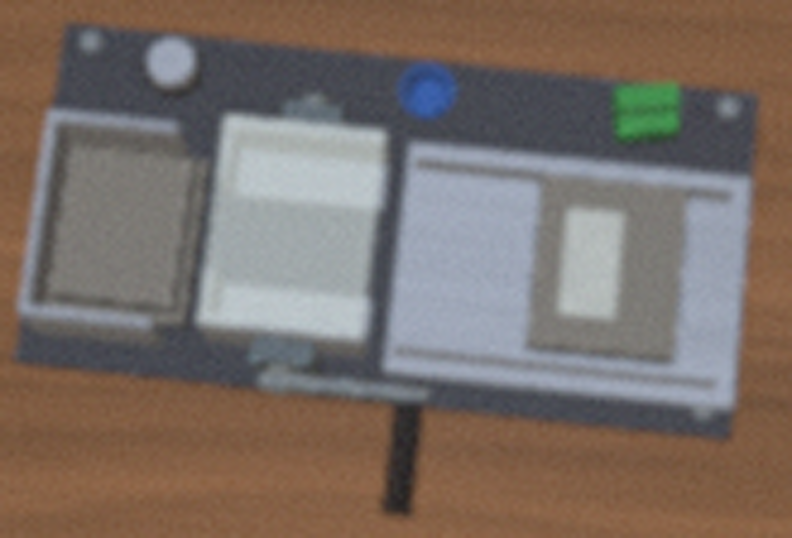

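The crop gives the shelf-top corners at (408,142), (383,372), (752,177) and (733,405). The grip end is at (398,512), and the lid corners are at (540,175), (686,185), (672,362) and (528,350).

```bash
cat > h.py <<'E'
import numpy as np,cv2
from scipy.optimize import least_squares
from scipy.spatial.transform import Rotation as R
def ray(im,uv,z):
    Rm=cv2.Rodrigues(im["rvec"])[0];t=np.ravel(im["tvec"])
    d=Rm.T@np.linalg.inv(im["K"])@np.array([uv[0],uv[1],1]);c=-Rm.T@t
    return c+d*(z-c[2])/d[2]
def proj(im,P): return cv2.projectPoints(np.float64(P),np.float64(im["rvec"]),np.float64(im["tvec"]),im["K"],None)[0][:,0]
def jw(p,j): # jig mm -> world m
    c,s=np.cos(j[2]),np.sin(j[2]); p=np.atleast_2d(p)/1000.
    return np.c_[j[0]+c*p[:,0]-s*p[:,1], j[1]+s*p[:,0]+c*p[:,1], p[:,2]]
def wj(P,j):
    P=np.atleast_2d(P);c,s=np.cos(j[2]),np.sin(j[2]);d=P[:,:2]-j[:2]
    return np.c_[c*d[:,0]+s*d[:,1],-s*d[:,0]+c*d[:,1],P[:,2]]*1000
E
python3 - <<'E'
from h import *
from rig import optics
im=optics.get_image("top")
cu=lambda q:np.array(q)/4.8+np.array([169.6,119.6])
uv=cu([(408,142),(383,372),(752,177),(733,405),(398,512)])
M=np.array([(56,-46,42),(-56,-46,42),(56,-210,42),(-56,-210,42),(-124,-60,57.)])
f=lambda j:(proj(im,jw(M,j))-uv).ravel()
r=least_squares(f,[.5,.1,0]);j=r.x;print("jig",j,r.fun.round(2))
L=np.array([ray(im,p,.072) for p in cu([(540,175),(686,185),(672,362),(528,350)])])
print("lid",wj(L,j).round(1),wj(L.mean(0),j),L.mean(0))
S=np.array([ray(im,p,.038) for p in cu([(65,140),(190,155),(170,312),(45,300)])])
for n,p in dict(grip=(-98,-60,57),gripend=(-98,60,57),cr=(0,0,57),tray=(0,-128,57)).items():print(n,jw(p,j))
np.save("jig.npy",j)
# scene overlay
sc=optics.get_image("scene");a=cv2.resize(sc["pixels"],None,fx=3,fy=3,interpolation=cv2.INTER_CUBIC)
Q=np.array([(56,-46,42),(-56,-46,42),(56,-210,42),(-56,-210,42),(-124,-60,57.),(-72,-60,57),(0,122,55),(45.5,122,55),(-45.5,122,55),(44.5,-36,78),(-44.5,-36,78),(44.5,39,78),(-44.5,39,78)])
for p in proj(sc,jw(Q,j)):cv2.circle(a,tuple(int(v) for v in p*3+1),3,(0,0,255),1)
cv2.imwrite("pics/ov.png",a[470:900,580:1120])
E
```

```text
jig [ 0.52976566  0.03848784 -0.06912975] [ 0.24 -0.07  0.19 -0.32 -0.3  -0.26 -0.04  0.23 -0.09  0.39]
lid [[  37.6 -109.3   72. ]
 [  39.8 -176.9   72. ]
 [ -43.8 -177.3   72. ]
 [ -45.1 -111.6   72. ]] [[  -2.86456352 -143.76943166   72.        ]] [ 0.51697711 -0.10474032  0.072     ]
grip [[ 0.42785525 -0.01459953  0.057     ]]
gripend [[0.43614422 0.10511385 0.057     ]]
cr [[0.52976566 0.03848784 0.057     ]]
tray [[ 0.5209241  -0.08920643  0.057     ]]
```

View pics/ov.png

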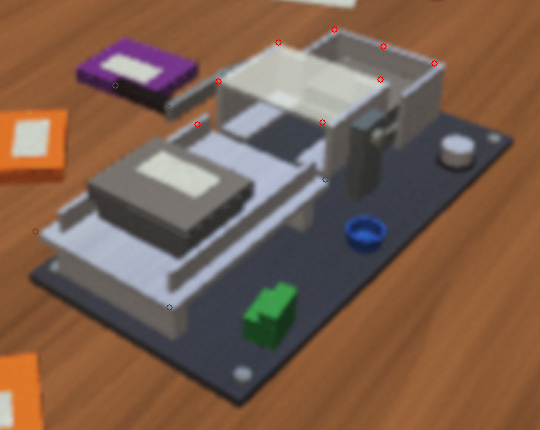

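The overlay agrees with the picture to about 1–2 mm: shelf corners, end wall, cover plate and crank all line up. The tray is at about jig (-3,-144) mm and square to the jig. Next I'll go behind the tray with the fingers shut and closing along the jig's x.

```bash
python3 - <<'E'
from h import *
from rig import get_state
j=np.load("jig.npy");p=get_state()["position"]
for n,q in dict(behind=(-1.5,-203,52),pushed=(0,-49,52),ydir=(0,1000,0)).items():print(n,jw(q,j)[0].round(4),(jw(q,j)[0]-p).round(4))
print(jw((0,100,0),j)-jw((0,0,0),j))
E
```

```text
behind [ 0.5142 -0.1639  0.052 ] [ 0.3023 -0.6981 -0.1569]
pushed [ 0.5264 -0.0104  0.052 ] [ 0.3144 -0.5445 -0.1569]
ydir [0.5988 1.0361 0.    ] [ 0.3869  0.5019 -0.2089]
[[0.00690747 0.09976115 0.        ]]
```

Call:
{"fn": "send_rows", "kwargs": {"increments": [{"gripper": 1, "linear": [0.302, -0.697, 0], "delta_rot": [0, 0, -1.262]}, {"gripper": 1, "linear": [0.302, -0.697, 0], "delta_rot": [0, 0, -1.262]}, {"gripper": 1, "linear": [0.302, -0.697, 0], "delta_rot": [0, 0, -1.262]}, {"gripper": 1, "linear": [0.302, -0.697, 0], "delta_rot": [0, 0, -1.262]}, {"gripper": 1, "linear": [0.302, -0.697, 0], "delta_rot": [0, 0, -1.262]}, {"gripper": 1, "linear": [0.302, -0.697, 0], "delta_rot": [0, 0, -1.262]}, {"gripper": 1, "linear": [0.302, -0.697, 0], "delta_rot": [0, 0, -1.262]}, {"gripper": 1, "linear": [0.302, -0.697, 0], "delta_rot": [0, 0, -1.262]}]}}

```text
clock: 1.0
position: [0.3714, 0.1656, 0.2096]
ee_rot: [0.0, 0.712, 0.703, 0.0]
contact_force: [1.4, 0.8, -0.7]
width: -0.0001
gripper_force: 0.0
```

Call:
{"fn": "send_rows", "kwargs": {"increments": [{"gripper": 1, "linear": [0.143, -0.33, 0], "delta_rot": [0, 0, -0.056]}, {"gripper": 1, "linear": [0.143, -0.33, 0], "delta_rot": [0, 0, -0.056]}, {"gripper": 1, "linear": [0.143, -0.33, 0], "delta_rot": [0, 0, -0.056]}, {"gripper": 1, "linear": [0.143, -0.33, 0], "delta_rot": [0, 0, -0.056]}, {"gripper": 1, "linear": [0.143, -0.33, 0], "delta_rot": [0, 0, -0.056]}, {"gripper": 1, "linear": [0.143, -0.33, 0], "delta_rot": [0, 0, -0.056]}, {"gripper": 1, "linear": [0.143, -0.33, 0], "delta_rot": [0, 0, -0.056]}, {"gripper": 1, "linear": [0.143, -0.33, 0], "delta_rot": [0, 0, -0.056]}]}}

```text
clock: 1.8
position: [0.5162, -0.1679, 0.2088]
ee_rot: [0.001, 0.73, 0.683, -0.0]
contact_force: [-0.7, 1.2, -0.6]
width: -0.0002
gripper_force: 0.0
```

```bash
python3 - <<'E'
from h import *
from rig import get_state,optics
j=np.load("jig.npy");s=get_state();p=s["position"];print(p,wj(p,j),s["ee_rot"],s["contact_force"])
q=s["ee_rot"];print(np.degrees(R.from_quat([q[1],q[2],q[3],q[0]]).as_matrix()))
im=optics.get_image("wrist");print(im["T_tool_cam"],im["K"]);cv2.imwrite("pics/w1.png",im["pixels"])
sc=optics.get_image("scene");cv2.imwrite("pics/s1.png",sc["pixels"])
a=cv2.resize(im["pixels"],None,fx=1.2,fy=1.2);b=cv2.resize(sc["pixels"][120:320,180:420],None,fx=.8,fy=.8)
cv2.imwrite("pics/w1v.png",np.hstack([cv2.resize(im["pixels"],(400,300)),cv2.resize(sc["pixels"][60:330,160:420],(400,300*270*400//(300*260)//1))[:300]]))
E
```

```text
[ 0.51624637 -0.16790513  0.20880421] [[   0.76953665 -206.8338376   208.80420602]] [ 1.47487185e-03  7.30492483e-01  6.82918968e-01 -4.90611727e-04] [-0.71132579  1.15997596 -0.61219583]
[[  3.85273358  57.16604994   0.07435042]
 [ 57.16588411  -3.8525119   -0.16185265]
 [ -0.15648694   0.0850653  -57.29550267]]
[[-5.85373124e-04 -9.59166186e-01 -2.82842508e-01  7.22012595e-02]
 [ 9.99999472e-01 -3.22634853e-04 -9.75498259e-04 -5.17270059e-04]
 [ 8.44410094e-04 -2.82842930e-01  9.59165869e-01 -1.64324148e-01]
 [ 0.00000000e+00  0.00000000e+00  0.00000000e+00  1.00000000e+00]] [[333.0958829    0.         253.57807104]
 [  0.         333.0958829  182.86146433]
 [  0.           0.           1.        ]]
```

View pics/w1v.png

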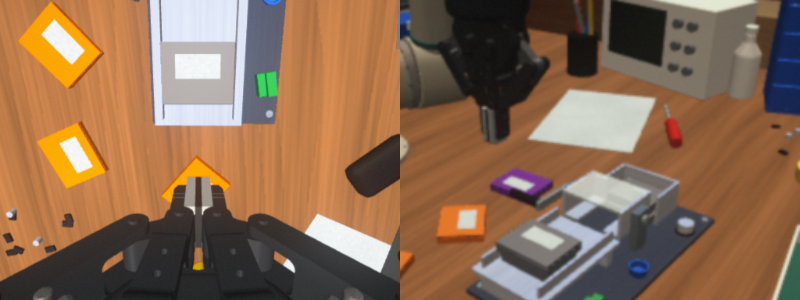

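```bash
python3 - <<'E'
from h import *
from rig import get_state,optics
j=np.load("jig.npy");s=get_state();p=s["position"]
sc=optics.get_image("scene");print(proj(sc,[p]),p)
c=-cv2.Rodrigues(sc["rvec"])[0].T@np.ravel(sc["tvec"]);print("cam",c)
im=optics.get_image("wrist");q=s["ee_rot"];T=np.eye(4);T[:3,:3]=R.from_quat([q[1],q[2],q[3],q[0]]).as_matrix();T[:3,3]=p
W=np.linalg.inv(T@im["T_tool_cam"]);w=dict(K=im["K"],rvec=cv2.Rodrigues(W[:3,:3])[0],tvec=W[:3,3])
print(proj(w,jw([(56,-210,42),(-56,-210,42),(0,0,0)],j)),proj(w,[p]))
for u in [(162,104),(229,104),(235,42),(161,42)]:print(wj(ray(w,np.array(u)*1.28,.072),j))
E
```

```text
[[223.01330231 162.39064464]] [ 0.51441067 -0.16407515  0.20865973]
cam [ 0.85865282 -0.55342174  0.46926486]
[[310.74332007 165.69199155]
 [200.9684636  165.35284513]
 [256.65690276 -56.95957691]] [[254.88175417 225.47669076]]
[[ -44.07680695 -172.95497188   72.        ]]
[[  33.31344389 -172.72386206   72.        ]]
[[  37.37702767 -105.7217882    72.        ]]
[[ -42.71629379 -105.92778438   72.        ]]
```

Both cameras agree: the lid's rear is at about y -177 and x about -3. I'll go down behind it now.

Call:
{"fn": "send_rows", "kwargs": {"increments": [{"gripper": 1, "linear": [0, 0, -0.05], "delta_rot": [0, 0, 0]}, {"gripper": 1, "linear": [0, 0, -0.1], "delta_rot": [0, 0, 0]}, {"gripper": 1, "linear": [0, 0, -0.14], "delta_rot": [0, 0, 0]}, {"gripper": 1, "linear": [0, 0, -0.156], "delta_rot": [0, 0, 0]}, {"gripper": 1, "linear": [0, 0, -0.156], "delta_rot": [0, 0, 0]}, {"gripper": 1, "linear": [0, 0.008, -0.156], "delta_rot": [0, 0, 0]}, {"gripper": 1, "linear": [0.001, 0.014, -0.156], "delta_rot": [0, 0, 0]}, {"gripper": 1, "linear": [0.001, 0.02, -0.156], "delta_rot": [0, 0, 0]}]}}

```text
clock: 2.8
position: [0.5164, -0.1419, 0.0551]
ee_rot: [0.002, 0.729, 0.685, 0.001]
contact_force: [-0.2, -0.2, 1.0]
width: -0.0003
gripper_force: 0.0
```

Call:
{"fn": "send_rows", "kwargs": {"increments": [{"gripper": 1, "linear": [0.0005, 0.008, 0], "delta_rot": [0, 0, 0]}, {"gripper": 1, "linear": [0.001, 0.016, 0], "delta_rot": [0, 0, 0]}, {"gripper": 1, "linear": [0.0015, 0.024, 0], "delta_rot": [0, 0, 0]}, {"gripper": 1, "linear": [0.002, 0.032, 0], "delta_rot": [0, 0, 0]}, {"gripper": 1, "linear": [0.003, 0.04, 0], "delta_rot": [0, 0, 0]}, {"gripper": 1, "linear": [0.0035, 0.048, 0], "delta_rot": [0, 0, 0]}, {"gripper": 1, "linear": [0.004, 0.056, 0], "delta_rot": [0, 0, 0]}, {"gripper": 1, "linear": [0.0045, 0.064, 0], "delta_rot": [0, 0, 0]}]}}

```text
clock: 3.6
position: [0.5197, -0.0779, 0.0534]
ee_rot: [-0.0, 0.729, 0.684, 0.0]
contact_force: [0.0, -0.2, -0.1]
width: 0.0
gripper_force: 0.0
```

```bash
python3 - <<'E'
from h import *
from rig import get_state,optics
j=np.load("jig.npy");s=get_state();p=s["position"];print(p,wj(p,j),s["contact_force"])
print((jw((-1,-50,52),j)-p).round(4))
E
```

```text
[ 0.51968568 -0.07789371  0.05336972] [[  -2.01688527 -116.79984577   53.36971526]] [ 0.03290637 -0.22759147 -0.06417832]
[[ 0.0056  0.0666 -0.0014]]
```

Call:
{"fn": "send_rows", "kwargs": {"increments": [{"gripper": 1, "linear": [0.0005, 0.008, 0], "delta_rot": [0, 0, 0]}, {"gripper": 1, "linear": [0.001, 0.016, 0], "delta_rot": [0, 0, 0]}, {"gripper": 1, "linear": [0.0015, 0.024, 0], "delta_rot": [0, 0, 0]}, {"gripper": 1, "linear": [0.002, 0.032, 0], "delta_rot": [0, 0, 0]}, {"gripper": 1, "linear": [0.003, 0.04, 0], "delta_rot": [0, 0, 0]}, {"gripper": 1, "linear": [0.003, 0.045, 0], "delta_rot": [0, 0, 0]}, {"gripper": 1, "linear": [0.004, 0.05, 0], "delta_rot": [0, 0, 0]}, {"gripper": 1, "linear": [0.004, 0.054, 0], "delta_rot": [0, 0, 0]}]}}

```text
clock: 4.4
position: [0.5239, -0.0242, 0.0534]
ee_rot: [0.0, 0.729, 0.685, 0.0]
contact_force: [0.7, -0.7, -0.2]
width: -0.0001
gripper_force: 0.0
```

Call:
{"fn": "send_rows", "kwargs": {"increments": [{"gripper": 1, "linear": [0.0002, 0.003, 0], "delta_rot": [0, 0, 0]}, {"gripper": 1, "linear": [0.0004, 0.006, 0], "delta_rot": [0, 0, 0]}, {"gripper": 1, "linear": [0.0006, 0.009, 0], "delta_rot": [0, 0, 0]}, {"gripper": 1, "linear": [0.0008, 0.0115, 0], "delta_rot": [0, 0, 0]}, {"gripper": 1, "linear": [0.0008, 0.0125, 0], "delta_rot": [0, 0, 0]}, {"gripper": 1, "linear": [0.0008, 0.0125, 0], "delta_rot": [0, 0, 0]}, {"gripper": 1, "linear": [0.0008, 0.0125, 0], "delta_rot": [0, 0, 0]}]}}

```text
clock: 5.1
position: [0.5245, -0.0121, 0.0534]
ee_rot: [0.0, 0.729, 0.684, 0.0]
contact_force: [0.7, -0.5, -0.7]
width: 0.0
gripper_force: 0.0
```

```bash
python3 - <<'E'
from h import *
from rig import get_state,optics
j=np.load("jig.npy");s=get_state();p=s["position"];print(p,wj(p,j),s["contact_force"])
a=optics.get_image("top")["pixels"][110:240,170:335];b=optics.get_image("scene")["pixels"][150:310,180:385]
cv2.imwrite("pics/m2.png",np.vstack([cv2.resize(a,(380,300),interpolation=3),cv2.resize(b,(380,300),interpolation=3)]) if 0 else np.hstack([cv2.resize(a,(400,315),interpolation=3),cv2.resize(b,(400,315),interpolation=3)]))
E
```

```text
[ 0.52446261 -0.01208994  0.05343365] [[ -1.79673559 -50.82328248  53.43365161]] [ 0.65097243 -0.46596178 -0.702356  ]
```

View pics/m2.png

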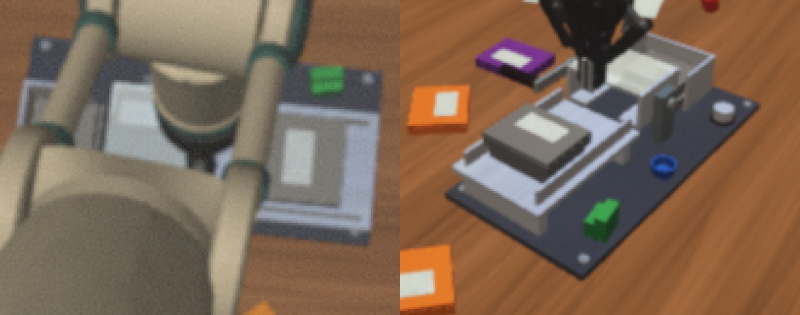

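The picture shows the tray still at its old place on the shelf while the fingertip is at the cradle's mouth. I need to see where the fingertip really is and whether anything changed between the images.

```bash
python3 - <<'E'
from h import *
from rig import get_state,optics
j=np.load("jig.npy");s=get_state();p=s["position"]
sc=optics.get_image("scene");a=sc["pixels"]
print("tip px",proj(sc,[p]),"joints",s["qpos"])
b=cv2.imread("pics/scene0.png")
print("diff at tray",cv2.absdiff(a,b)[195:245,220:280].mean(),"noise",cv2.absdiff(a,b)[300:380,0:100].mean())
c=cv2.resize(a[120:270,190:390],(800,600),interpolation=3)
t=(proj(sc,[p])[0]-[190,120])*4;cv2.circle(c,tuple(int(v) for v in t),5,(0,0,255),2)
cv2.imwrite("pics/m3.png",c)
E
```

```text
tip px [[277.2522177  202.74136666]] joints [-1.55830479e-01  3.39078891e-01  1.84193171e+00 -8.30727956e-05
  9.60454572e-01 -9.26297055e-02]
diff at tray 4.740888888888889 noise 4.083833333333334
```

View pics/m3.png

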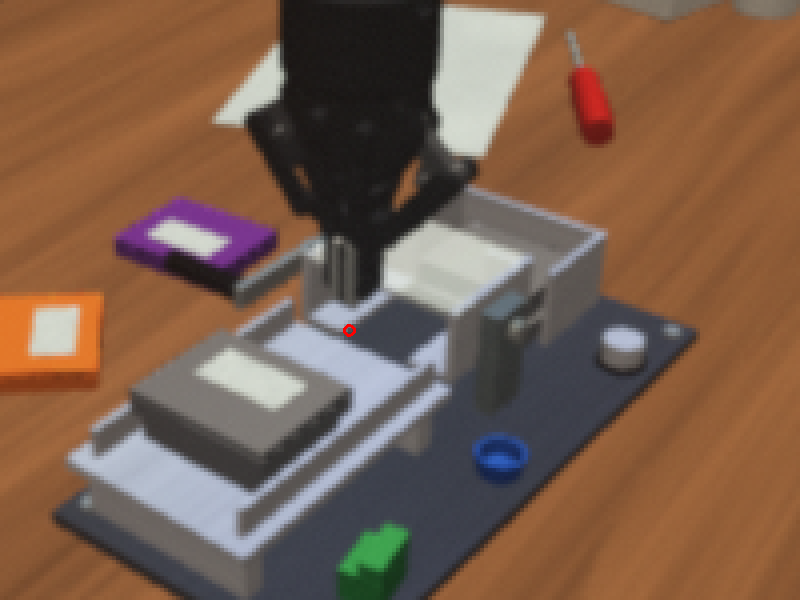

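The fingertip appears about 7 px higher than its reported pose projects, so it is really about 20 mm higher. That fits it having passed just over the lid without contact. A touch on the free shelf at y of about -75 (z = 42 mm) will settle it.

Call:
{"fn": "send_rows", "kwargs": {"increments": [{"gripper": 1, "linear": [-0.0017, -0.024, 0], "delta_rot": [0, 0, 0]}, {"gripper": 1, "linear": [-0.0017, -0.024, 0], "delta_rot": [0, 0, 0]}, {"gripper": 1, "linear": [-0.0017, -0.024, -0.004], "delta_rot": [0, 0, 0]}, {"gripper": 1, "linear": [-0.0017, -0.024, -0.008], "delta_rot": [0, 0, 0]}, {"gripper": 1, "linear": [-0.0017, -0.024, -0.01], "delta_rot": [0, 0, 0]}, {"gripper": 1, "linear": [-0.0017, -0.024, -0.012], "delta_rot": [0, 0, 0]}, {"gripper": 1, "linear": [-0.0017, -0.024, -0.012], "delta_rot": [0, 0, 0]}]}}

```text
clock: 5.95
position: [0.5225, -0.0356, 0.041]
ee_rot: [-0.0, 0.729, 0.685, -0.0]
contact_force: [0.2, 0.0, 1.1]
width: -0.0002
gripper_force: 0.0
```

Call:
{"fn": "send_rows", "kwargs": {"increments": [{"gripper": 1, "linear": [0, 0, -0.002], "delta_rot": [0, 0, 0]}, {"gripper": 1, "linear": [0, 0, -0.004], "delta_rot": [0, 0, 0]}, {"gripper": 1, "linear": [0, 0, -0.006], "delta_rot": [0, 0, 0]}, {"gripper": 1, "linear": [0, 0, -0.008], "delta_rot": [0, 0, 0]}, {"gripper": 1, "linear": [0, 0, -0.01], "delta_rot": [0, 0, 0]}, {"gripper": 1, "linear": [0, 0, -0.01], "delta_rot": [0, 0, 0]}]}}

```text
clock: 6.55
position: [0.5225, -0.036, 0.0311]
ee_rot: [-0.0, 0.729, 0.684, -0.0]
contact_force: [0.6, -0.6, 1.1]
width: -0.0
gripper_force: 0.0
```

Call:
{"fn": "send_rows", "kwargs": {"increments": [{"gripper": 1, "linear": [0, 0, -0.002], "delta_rot": [0, 0, 0]}, {"gripper": 1, "linear": [0, 0, -0.004], "delta_rot": [0, 0, 0]}, {"gripper": 1, "linear": [0, 0, -0.004], "delta_rot": [0, 0, 0]}]}}

```text
clock: 6.85
position: [0.5225, -0.036, 0.0271]
ee_rot: [-0.0, 0.729, 0.684, -0.0]
contact_force: [0.1, -0.7, -0.6]
width: 0.0001
gripper_force: 0.0
```

Call:
{"fn": "send_rows", "kwargs": {"increments": [{"gripper": 1, "linear": [0, 0, -0.0015], "delta_rot": [0, 0, 0]}, {"gripper": 1, "linear": [0, 0, -0.003], "delta_rot": [0, 0, 0]}, {"gripper": 1, "linear": [0, 0, -0.003], "delta_rot": [0, 0, 0]}]}}

```text
clock: 7.15
position: [0.5226, -0.036, 0.0242]
ee_rot: [-0.0, 0.729, 0.684, -0.0]
contact_force: [0.1, 1.3, -1.0]
width: 0.0001
gripper_force: 0.0
```

Call:
{"fn": "send_rows", "kwargs": {"increments": [{"gripper": 1, "linear": [0, 0, -0.001], "delta_rot": [0, 0, 0]}, {"gripper": 1, "linear": [0, 0, -0.002], "delta_rot": [0, 0, 0]}, {"gripper": 1, "linear": [0, 0, -0.002], "delta_rot": [0, 0, 0]}]}}

```text
clock: 7.45
position: [0.5227, -0.036, 0.0223]
ee_rot: [-0.0, 0.729, 0.684, -0.0]
contact_force: [-0.5, -0.6, -0.0]
width: -0.0
gripper_force: 0.0
```

Call:
{"fn": "send_rows", "kwargs": {"increments": [{"gripper": 1, "linear": [0, 0, -0.001], "delta_rot": [0, 0, 0]}, {"gripper": 1, "linear": [0, 0, -0.002], "delta_rot": [0, 0, 0]}, {"gripper": 1, "linear": [0, 0, -0.002], "delta_rot": [0, 0, 0]}]}}

```text
clock: 7.75
position: [0.5226, -0.036, 0.0203]
ee_rot: [-0.0, 0.729, 0.684, -0.0]
contact_force: [-0.9, 0.1, -0.2]
width: -0.0001
gripper_force: 0.0
```

```bash
python3 - <<'E'
from h import *
from rig import get_state,optics
j=np.load("jig.npy");s=get_state();p=s["position"];print(p,wj(p,j),s["contact_force"])
sc=optics.get_image("scene");a=sc["pixels"];w=optics.get_image("wrist")["pixels"]
c=cv2.resize(a[150:250,200:320],(480,400),interpolation=3)
for z,col in((0,(0,0,255)),(.02,(0,255,0))):
    t=(proj(sc,[p+[0,0,z]])[0]-[200,150])*4;cv2.circle(c,tuple(int(v) for v in t),3,col,1)
w=cv2.resize(w,None,fx=.625,fy=.625);v=np.zeros((400,320,3),np.uint8);v[:240]=w
cv2.imwrite("pics/m4.png",np.hstack([c,v]))
E
```

```text
[ 0.52263014 -0.03604818  0.02030344] [[ -1.96992527 -74.8508746   20.30344245]] [-0.92791898  0.13758187 -0.22213896]
```

View pics/m4.png

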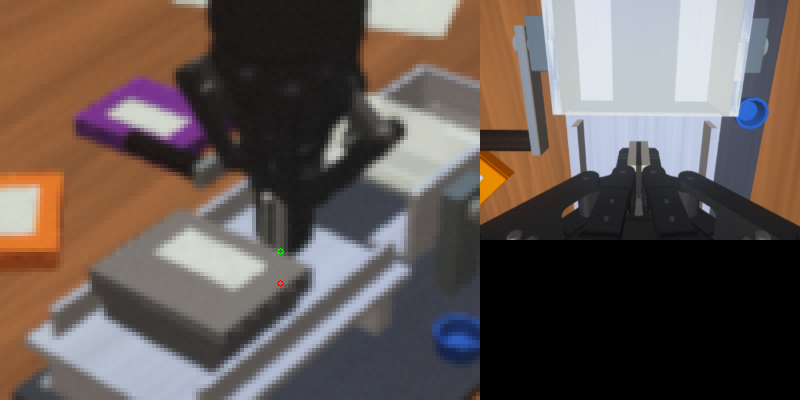

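The tip sits at about +20 mm above the reported pose, matching the green mark near (280,250), and it is centred between the fences. I'll go a little lower until it touches.

Call:
{"fn": "send_rows", "kwargs": {"increments": [{"gripper": 1, "linear": [0, 0, -0.001], "delta_rot": [0, 0, 0]}, {"gripper": 1, "linear": [0, 0, -0.002], "delta_rot": [0, 0, 0]}, {"gripper": 1, "linear": [0, 0, -0.002], "delta_rot": [0, 0, 0]}]}}

```text
clock: 8.15
position: [0.5229, -0.0361, 0.0201]
ee_rot: [0.0, 0.729, 0.685, 0.0]
contact_force: [-3.1, 0.5, 11.4]
width: 0.0003
gripper_force: 6.2
```

Contact came at a reported z of 0.020 against a true 0.042, so true z = reported + 22 mm. I'll lift and check the wrist picture for any horizontal offset.

Call:
{"fn": "send_rows", "kwargs": {"increments": [{"gripper": 1, "linear": [0, 0, 0.04], "delta_rot": [0, 0, 0]}, {"gripper": 1, "linear": [0, 0, 0.08], "delta_rot": [0, 0, 0]}, {"gripper": 1, "linear": [-0.003, -0.045, 0.08], "delta_rot": [0, 0, 0]}, {"gripper": 1, "linear": [-0.006, -0.09, 0.08], "delta_rot": [0, 0, 0]}, {"gripper": 1, "linear": [-0.009, -0.132, 0.08], "delta_rot": [0, 0, 0]}, {"gripper": 1, "linear": [-0.009, -0.132, 0.08], "delta_rot": [0, 0, 0]}, {"gripper": 1, "linear": [-0.009, -0.132, 0.08], "delta_rot": [0, 0, 0]}]}}

```text
clock: 8.85
position: [0.5134, -0.1687, 0.0982]
ee_rot: [-0.0, 0.73, 0.684, 0.0]
contact_force: [-0.0, 0.4, 0.2]
width: 0.0
gripper_force: 0.0
```

```bash
cat >> h.py <<'E'
from rig import get_state,optics
def wrist(dz=.022):
    s=get_state();p=s["position"]+[0,0,dz];im=optics.get_image("wrist");q=s["ee_rot"]
    T=np.eye(4);T[:3,:3]=R.from_quat([q[1],q[2],q[3],q[0]]).as_matrix();T[:3,3]=p
    W=np.linalg.inv(T@im["T_tool_cam"]);return dict(K=im["K"],rvec=cv2.Rodrigues(W[:3,:3])[0],tvec=W[:3,3],pixels=im["pixels"]),p
E
python3 - <<'E'
from h import *
j=np.load("jig.npy");w,p=wrist();print(p,wj(p,j))
c=cv2.resize(w["pixels"],None,fx=1.5,fy=1.5,interpolation=3)
Q=np.array([(56,-210,42),(-56,-210,42),(56,-46,42),(-56,-46,42),(43.5,-200,58),(-43.5,-200,58),(38,-110,72),(-44,-110,72),(38,-178,72),(-44,-178,72)])
for dz,col in((0,(0,0,255)),(.022,(0,255,0))):
    w2=dict(w);Rw=cv2.Rodrigues(w["rvec"])[0];w2["tvec"]=w["tvec"]+Rw@[0,0,.022-dz]
    for u in proj(w2,jw(Q,j)):
        if abs(u).max()<2000:cv2.circle(c,tuple(int(v*1.5) for v in u),4,col,1)
    print(proj(w2,jw(Q,j)).round(0).tolist())
cv2.imwrite("pics/m5.png",c)
E
```

```text
[ 0.51342033 -0.16870025  0.12024122] [[  -1.99483409 -207.82226646  120.24121838]]
[[338.0, 196.0], [177.0, 195.0], [359.0, -82.0], [159.0, -83.0], [325.0, 189.0], [190.0, 189.0], [331.0, 34.0], [176.0, 34.0], [323.0, 160.0], [183.0, 160.0]]
[[331.0, 187.0], [184.0, 186.0], [349.0, -65.0], [169.0, -66.0], [319.0, 180.0], [196.0, 179.0], [323.0, 40.0], [184.0, 39.0], [317.0, 153.0], [190.0, 153.0]]
```

View pics/m5.png

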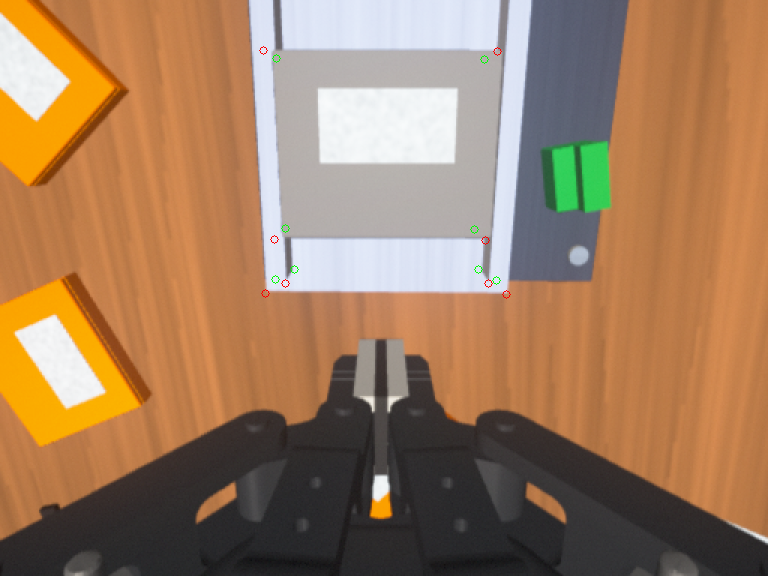

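The wrist picture matches the reported pose (red marks), and the fingertip's row in it fits fingers ending 22 mm short of the stated TCP. The horizontal position is therefore right and only the tip is 22 mm high. The lid's rear edge is at y of about -177. I'll go down to a true 52 mm and push.

Call:
{"fn": "send_rows", "kwargs": {"increments": [{"gripper": 1, "linear": [0, 0, -0.04], "delta_rot": [0, 0, 0]}, {"gripper": 1, "linear": [0, 0, -0.068], "delta_rot": [0, 0, 0]}, {"gripper": 1, "linear": [0, 0, -0.068], "delta_rot": [0, 0, 0]}, {"gripper": 1, "linear": [0, 0.008, -0.068], "delta_rot": [0, 0, 0]}, {"gripper": 1, "linear": [0.001, 0.014, -0.068], "delta_rot": [0, 0, 0]}, {"gripper": 1, "linear": [0.001, 0.02, -0.068], "delta_rot": [0, 0, 0]}, {"gripper": 1, "linear": [0.002, 0.026, -0.068], "delta_rot": [0, 0, 0]}, {"gripper": 1, "linear": [0.002, 0.032, -0.068], "delta_rot": [0, 0, 0]}]}}

```text
clock: 9.7
position: [0.5167, -0.1359, 0.0315]
ee_rot: [0.001, 0.729, 0.685, 0.0]
contact_force: [-0.2, -1.5, 0.7]
width: -0.0003
gripper_force: 0.6
```

```bash
python3 - <<'E'
from h import *
j=np.load("jig.npy");s=get_state();p=s["position"];print(p,wj(p,j),s["contact_force"])
sc=optics.get_image("scene");print("tray moved diff",cv2.absdiff(sc["pixels"],cv2.imread("pics/scene0.png"))[195:245,220:280].mean())
E
```

```text
[ 0.51674211 -0.13589253  0.03145111] [[  -0.94716815 -174.86345685   31.45111387]] [-0.24846844 -1.53275973  0.69083706]
tray moved diff 43.74777777777778
```

Call:
{"fn": "send_rows", "kwargs": {"increments": [{"gripper": 1, "linear": [0.0005, 0.008, 0], "delta_rot": [0, 0, 0]}, {"gripper": 1, "linear": [0.001, 0.016, 0], "delta_rot": [0, 0, 0]}, {"gripper": 1, "linear": [0.0015, 0.024, 0], "delta_rot": [0, 0, 0]}, {"gripper": 1, "linear": [0.002, 0.032, 0], "delta_rot": [0, 0, 0]}, {"gripper": 1, "linear": [0.0025, 0.04, 0], "delta_rot": [0, 0, 0]}, {"gripper": 1, "linear": [0.003, 0.048, 0], "delta_rot": [0, 0, 0]}, {"gripper": 1, "linear": [0.0035, 0.056, 0], "delta_rot": [0, 0, 0]}, {"gripper": 1, "linear": [0.004, 0.062, 0], "delta_rot": [0, 0, 0]}]}}

```text
clock: 10.55
position: [0.5197, -0.0732, 0.0304]
ee_rot: [-0.0, 0.729, 0.685, -0.0]
contact_force: [0.2, -0.9, 1.0]
width: 0.0001
gripper_force: 0.5
```

Call:
{"fn": "send_rows", "kwargs": {"increments": [{"gripper": 1, "linear": [0.0005, 0.007, 0], "delta_rot": [0, 0, 0]}, {"gripper": 1, "linear": [0.001, 0.014, 0], "delta_rot": [0, 0, 0]}, {"gripper": 1, "linear": [0.0015, 0.021, 0], "delta_rot": [0, 0, 0]}, {"gripper": 1, "linear": [0.002, 0.028, 0], "delta_rot": [0, 0, 0]}, {"gripper": 1, "linear": [0.0025, 0.035, 0], "delta_rot": [0, 0, 0]}, {"gripper": 1, "linear": [0.003, 0.041, 0], "delta_rot": [0, 0, 0]}, {"gripper": 1, "linear": [0.003, 0.046, 0], "delta_rot": [0, 0, 0]}, {"gripper": 1, "linear": [0.0035, 0.05, 0], "delta_rot": [0, 0, 0]}]}}

```text
clock: 11.35
position: [0.5231, -0.0235, 0.0303]
ee_rot: [-0.0, 0.729, 0.685, -0.0]
contact_force: [0.1, -1.0, -1.2]
width: -0.0001
gripper_force: 0.3
```

```bash
python3 - <<'E'
from h import *
j=np.load("jig.npy");s=get_state();p=s["position"];print(p,wj(p,j),s["contact_force"],s["moment"])
print(jw((-1,-47.5,0),j)-p)
E
```

```text
[ 0.52307172 -0.02350233  0.03033633] [[ -2.39600264 -62.30448784  30.33633103]] [ 0.05916776 -1.01635649 -1.22073699] [-0.08977463  0.02679982  0.04195024]
[[ 0.00241528  0.0146727  -0.03033633]]
```

Call:
{"fn": "send_rows", "kwargs": {"increments": [{"gripper": 1, "linear": [0.0003, 0.004, 0], "delta_rot": [0, 0, 0]}, {"gripper": 1, "linear": [0.0005, 0.008, 0], "delta_rot": [0, 0, 0]}, {"gripper": 1, "linear": [0.0008, 0.0115, 0], "delta_rot": [0, 0, 0]}, {"gripper": 1, "linear": [0.001, 0.014, 0], "delta_rot": [0, 0, 0]}, {"gripper": 1, "linear": [0.001, 0.0152, 0], "delta_rot": [0, 0, 0]}, {"gripper": 1, "linear": [0.001, 0.0152, 0], "delta_rot": [0, 0, 0]}, {"gripper": 1, "linear": [0.001, 0.0152, 0], "delta_rot": [0, 0, 0]}]}}

```text
clock: 12.05
position: [0.5243, -0.0088, 0.0305]
ee_rot: [0.0, 0.729, 0.684, 0.0]
contact_force: [-0.4, 1.5, -0.2]
width: -0.0
gripper_force: 0.0
```

```bash
python3 - <<'E'
from h import *
j=np.load("jig.npy");s=get_state();p=s["position"];print(p,wj(p,j),s["contact_force"],s["moment"])
w,_=wrist(0);w["pixels"]
a=optics.get_image("scene");c=cv2.resize(a["pixels"][150:250,200:333],(400,300),interpolation=3)
cv2.imwrite("pics/m6.png",np.hstack([cv2.resize(w["pixels"],(400,300)),c]))
E
```

```text
[ 0.5242955  -0.00881449  0.03047358] [[ -2.18969637 -47.56720069  30.47357771]] [-0.38556842  1.46443526 -0.15891207] [0.0055845  0.02465665 0.0008856 ]
```

View pics/m6.png

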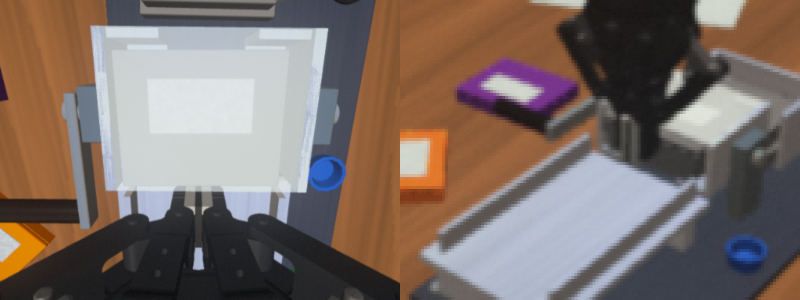

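The tray is inside the cradle under the clear cover: lid front edge at row 48, cover edges at rows 27 and 190. I'll check its y numerically.

```bash
python3 - <<'E'
from h import *
j=np.load("jig.npy");w,_=wrist(0)
for n,u,z in (("cov far",(200,27),.078),("cov near",(200,190),.078),("lid front",(200,49),.070),("lid L",(109,50),.07),("lid R",(288,50),.07),("stop",(270,30),.074)):print(n,wj(ray(w,np.array(u)*1.28,z),j).round(1))
p=w["pixels"];g=cv2.cvtColor(p,6).astype(float)[:,230:290].mean(1);
for r in range(25,85):print(r,int(g[r]),end=' ')
s=get_state();p=s["position"]
print("\nto grip", jw((-101,-60,0),j)-p)
E
```

```text
cov far [[-2.5 40.1 78. ]]
cov near [[ -2.  -34.2  78. ]]
lid front [[-2.4 32.  70. ]]
lid L [[-43.6  31.3  70. ]]
lid R [[37.4 31.7 70. ]]
stop [[27.5 39.6 74. ]]
25 72 26 78 27 80 28 80 29 80 30 80 31 81 32 83 33 103 34 158 35 182 36 185 37 185 38 186 39 186 40 186 41 186 42 186 43 186 44 187 45 186 46 187 47 187 48 187 49 187 50 187 51 187 52 187 53 187 54 187 55 188 56 188 57 188 58 188 59 188 60 188 61 188 62 189 63 197 64 204 65 206 66 206 67 207 68 207 69 207 70 207 71 207 72 207 73 207 74 207 75 207 76 208 77 207 78 208 79 208 80 208 81 208 82 208 83 208 84 208 
to grip [[-0.0994156  -0.00551059 -0.03046801]]
```

The tray centre is at about (-3,-3) mm, inside the limits. Now to the crank: back off, lift, quarter turn, half open.

Call:
{"fn": "send_rows", "kwargs": {"increments": [{"gripper": 1, "linear": [-0.001, -0.015, 0], "delta_rot": [0, 0, 0]}, {"gripper": 1, "linear": [-0.001, -0.015, 0.04], "delta_rot": [0, 0, 0]}, {"gripper": 1, "linear": [-0.001, -0.015, 0.085], "delta_rot": [0, 0, 0]}, {"gripper": 1, "linear": [-0.001, -0.015, 0.09], "delta_rot": [0, 0, 0.15]}, {"gripper": 0, "linear": [-0.03, -0.01, 0.09], "delta_rot": [0, 0, 0.3]}, {"gripper": 0, "linear": [-0.06, -0.006, 0.09], "delta_rot": [0, 0, 0.45]}, {"gripper": 0, "linear": [-0.09, -0.0055, 0.09], "delta_rot": [0, 0, 0.6]}, {"gripper": 0, "linear": [-0.0994, -0.0055, 0.09], "delta_rot": [0, 0, 0.75]}]}}

```text
clock: 13.0
position: [0.4208, -0.0147, 0.1201]
ee_rot: [-0.002, 0.425, 0.905, -0.001]
contact_force: [-0.2, 0.2, -0.3]
width: 0.0432
gripper_force: 0.0
```

Call:
{"fn": "send_rows", "kwargs": {"increments": [{"gripper": 0, "linear": [0, 0, 0], "delta_rot": [0, 0, 0.821]}, {"gripper": 0, "linear": [0, 0, 0], "delta_rot": [0, 0, 0.821]}, {"gripper": 0, "linear": [0, 0, 0], "delta_rot": [0, 0, 0.821]}, {"gripper": 0, "linear": [0, 0, 0], "delta_rot": [0, 0, 0.821]}, {"gripper": 0, "linear": [0, 0, 0], "delta_rot": [0, 0, 0.821]}, {"gripper": 0, "linear": [0, 0, 0], "delta_rot": [0, 0, 0.821]}, {"gripper": 0, "linear": [0, 0, 0], "delta_rot": [0, 0, 0.821]}]}}

```text
clock: 13.7
position: [0.4248, -0.0152, 0.1205]
ee_rot: [0.0, 0.032, 0.999, -0.0]
contact_force: [-0.3, 0.7, -0.2]
width: 0.0429
gripper_force: 0.0
```

```bash
python3 - <<'E'
from h import *
j=np.load("jig.npy");s=get_state();p=s["position"];q=s["ee_rot"];M=R.from_quat([q[1],q[2],q[3],q[0]]).as_matrix()
print(p,wj(p,j),M[:,1],s["width"],np.arctan2(M[1,1],M[0,1]),s["qpos"])
print(jw((-101,-60,16),j)-p)
w,_=wrist(0);np.set_printoptions(suppress=True);print(proj(w,jw([(-98,-60,57),(-124,-60,57),(-72,-60,57),(-98,-53,57),(-98,-67,57)],j)).round(0))
cv2.imwrite("pics/w7.png",w["pixels"])
m=(w["pixels"].max(2)<45).astype(np.uint8);n,l,st,c=cv2.connectedComponentsWithStats(m);print([ (x.tolist(),k.round(0).tolist()) for x,k in zip(st,c) if x[4]>300])
E
```

```text
[ 0.424756   -0.01520702  0.12047339] [[-101.04988767  -60.82011903  120.47338609]] [ 6.35349120e-02  9.97979561e-01 -3.32104719e-04] 0.042873315291190234 1.507218588377044 [-1.99511186e-01  1.25090223e-01  1.94516111e+00 -3.62263605e-04
  1.07121554e+00 -1.70655626e+00]
[[ 0.00010642  0.00081471 -0.10447339]]
[[254. 194.]
 [255. 159.]
 [254. 227.]
 [264. 194.]
 [245. 194.]]
[([0, 0, 512, 384, 183711], [251.0, 180.0]), ([389, 300, 123, 84, 6315], [454.0, 351.0]), ([263, 314, 109, 70, 1880], [332.0, 367.0]), ([0, 318, 82, 66, 1034], [26.0, 359.0]), ([135, 321, 105, 63, 2280], [166.0, 363.0]), ([72, 343, 47, 41, 968], [89.0, 364.0])]
```

Call:
{"fn": "send_rows", "kwargs": {"increments": [{"gripper": 0, "linear": [0, 0.0008, -0.04], "delta_rot": [0, 0, 0]}, {"gripper": 0, "linear": [0, 0.0008, -0.075], "delta_rot": [0, 0, 0]}, {"gripper": 0, "linear": [0, 0.0008, -0.095], "delta_rot": [0, 0, 0]}, {"gripper": 0, "linear": [0, 0.0008, -0.104], "delta_rot": [0, 0, 0]}, {"gripper": 0, "linear": [0, 0.0008, -0.104], "delta_rot": [0, 0, 0]}]}}

```text
clock: 14.25
position: [0.4242, -0.0137, 0.0156]
ee_rot: [-0.001, 0.032, 0.999, 0.0]
contact_force: [-0.4, -1.1, 0.4]
width: 0.0426
gripper_force: 0.0
```

Call:
{"fn": "send_rows", "kwargs": {"increments": [{"gripper": 1, "linear": [0, 0, 0], "delta_rot": [0, 0, 0]}, {"gripper": 1, "linear": [0, 0, 0], "delta_rot": [0, 0, 0]}, {"gripper": 1, "linear": [0, 0, 0], "delta_rot": [0, 0, 0]}, {"gripper": 1, "linear": [0, 0, 0], "delta_rot": [0, 0, 0]}, {"gripper": 1, "linear": [0, 0, 0], "delta_rot": [0, 0, 0]}], "newtons": 30}}

```text
clock: 14.75
position: [0.4261, -0.0131, 0.0173]
ee_rot: [0.001, 0.032, 0.999, 0.0]
contact_force: [2.2, 4.9, 2.5]
width: 0.0127
gripper_force: 29.6
```

The grip is held at 13 mm opening with 30 N. I'll swing it along the 60 mm arc in three calls.

Call:
{"fn": "send_rows", "kwargs": {"increments": [{"gripper": 1, "linear": [0, 0.0005, 0.0078], "delta_rot": [0, 0, 0]}, {"gripper": 1, "linear": [0.0001, 0.002, 0.0155], "delta_rot": [0, 0, 0]}, {"gripper": 1, "linear": [0.0003, 0.0046, 0.023], "delta_rot": [0, 0, 0]}, {"gripper": 1, "linear": [0.0006, 0.008, 0.03], "delta_rot": [0, 0, 0]}, {"gripper": 1, "linear": [0.0009, 0.0124, 0.0365], "delta_rot": [0, 0, 0]}, {"gripper": 1, "linear": [0.0012, 0.0175, 0.0424], "delta_rot": [0, 0, 0]}, {"gripper": 1, "linear": [0.0016, 0.0234, 0.0476], "delta_rot": [0, 0, 0]}, {"gripper": 1, "linear": [0.0021, 0.0299, 0.052], "delta_rot": [0, 0, 0]}]}}

```text
clock: 15.55
position: [0.4277, 0.0108, 0.0706]
ee_rot: [0.001, 0.029, 1.0, -0.006]
contact_force: [-2.9, -18.8, 12.5]
width: 0.0123
gripper_force: 29.9
```

Call:
{"fn": "send_rows", "kwargs": {"increments": [{"gripper": 1, "linear": [0, 0, 0], "delta_rot": [0, 0, 0]}, {"gripper": 1, "linear": [0, 0, 0], "delta_rot": [0, 0, 0]}]}}

```text
clock: 15.75
position: [0.4278, 0.0116, 0.0713]
ee_rot: [0.001, 0.029, 1.0, -0.005]
contact_force: [-3.5, -13.6, 15.9]
width: 0.0129
gripper_force: 30.0
```

```bash
python3 - <<'E'
from h import *
j=np.load("jig.npy");s=get_state();p=s["position"];print(p,wj(p,j),s["contact_force"],s["moment"],s["width"])
cv2.imwrite("pics/s8.png",optics.get_image("scene")["pixels"])
E
```

```text
[0.42784554 0.01155183 0.0712647 ] [[-99.81608283 -33.91178236  71.26469638]] [ -3.46398347 -13.59893416  15.88279991] [-2.54625109  0.52354003 -0.17702289] 0.012851530550928043
```

The force is almost purely radial, pointing outward at about 20 N, so the true arc lies about 5 mm outside my path. I'll continue to the top on a 64 mm radius and re-read.

Call:
{"fn": "send_rows", "kwargs": {"increments": [{"gripper": 1, "linear": [0, 0.004, 0.007], "delta_rot": [0, 0, 0]}, {"gripper": 1, "linear": [0.0007, 0.011, 0.0095], "delta_rot": [0, 0, 0]}, {"gripper": 1, "linear": [0.0013, 0.0205, 0.0115], "delta_rot": [0, 0, 0]}, {"gripper": 1, "linear": [0.002, 0.03, 0.012], "delta_rot": [0, 0, 0]}, {"gripper": 1, "linear": [0.002, 0.03, 0.012], "delta_rot": [0, 0, 0]}]}}

```text
clock: 16.3
position: [0.4303, 0.0448, 0.0828]
ee_rot: [0.002, 0.03, 1.0, -0.002]
contact_force: [0.2, -4.1, 11.6]
width: 0.0125
gripper_force: 32.5
```

```bash
python3 - <<'E'
from h import *
j=np.load("jig.npy");s=get_state();p=s["position"];print(p,wj(p,j),s["contact_force"],s["moment"],s["width"])
E
```

```text
[0.43025301 0.04480493 0.08277977] [[-99.7113109   -0.5718067   82.77977005]] [ 0.22325529 -4.07359479 11.56672377] [-0.97396223  0.04833449 -0.16337203] 0.01245802749186924
```

At the top the bar has rolled about 5 mm towards the fingertips, which explains the radial force. I'll regrip lower with a lighter grip, since the cradle stays where it is left.

Call:
{"fn": "send_rows", "kwargs": {"increments": [{"gripper": 0.5, "linear": [0, -0.001, 0.002], "delta_rot": [0, 0, 0]}, {"gripper": 0.5, "linear": [0, -0.001, 0.002], "delta_rot": [0, 0, 0]}, {"gripper": 0.5, "linear": [0, -0.001, -0.005], "delta_rot": [0, 0, 0]}, {"gripper": 0.5, "linear": [0, -0.001, -0.005], "delta_rot": [0, 0, 0]}, {"gripper": 1, "linear": [0, -0.001, -0.005], "delta_rot": [0, 0, 0]}, {"gripper": 1, "linear": [0, -0.001, -0.005], "delta_rot": [0, 0, 0]}, {"gripper": 1, "linear": [0, -0.001, -0.005], "delta_rot": [0, 0, 0]}], "newtons": 20}}

```text
clock: 17.0
position: [0.4278, 0.0454, 0.0747]
ee_rot: [-0.001, 0.031, 1.0, 0.0]
contact_force: [-1.2, -0.1, -5.0]
width: 0.0132
gripper_force: 19.5
```

```bash
python3 - <<'E'
from h import *
j=np.load("jig.npy");s=get_state();p=s["position"];print(p,wj(p,j),s["contact_force"],s["moment"],s["width"])
print(jw((-100,60,0),j)-p)
E
```

```text
[0.4278059  0.04536101 0.07473769] [[-102.19098756   -0.18609186   74.73769424]] [-1.2128051  -0.14784018 -4.97644368] [-0.06473708  0.13019479 -0.07423963] 0.013166479404165174
[[ 0.00634309  0.059891   -0.07473769]]
```

Call:
{"fn": "send_rows", "kwargs": {"increments": [{"gripper": 1, "linear": [0.0005, 0.0078, -0.0003], "delta_rot": [0, 0, 0]}, {"gripper": 1, "linear": [0.001, 0.0155, -0.0015], "delta_rot": [0, 0, 0]}, {"gripper": 1, "linear": [0.0016, 0.023, -0.0037], "delta_rot": [0, 0, 0]}, {"gripper": 1, "linear": [0.002, 0.03, -0.0065], "delta_rot": [0, 0, 0]}, {"gripper": 1, "linear": [0.0025, 0.0365, -0.0105], "delta_rot": [0, 0, 0]}, {"gripper": 1, "linear": [0.003, 0.0424, -0.0152], "delta_rot": [0, 0, 0]}, {"gripper": 1, "linear": [0.0033, 0.0476, -0.0205], "delta_rot": [0, 0, 0]}, {"gripper": 1, "linear": [0.0036, 0.052, -0.027], "delta_rot": [0, 0, 0]}]}}

```text
clock: 17.8
position: [0.4327, 0.097, 0.0487]
ee_rot: [0.0, 0.031, 1.0, -0.001]
contact_force: [-1.7, -5.0, 3.4]
width: 0.0132
gripper_force: 20.2
```

Call:
{"fn": "send_rows", "kwargs": {"increments": [{"gripper": 1, "linear": [0.0002, 0.0035, -0.007], "delta_rot": [0, 0, 0]}, {"gripper": 1, "linear": [0.0004, 0.006, -0.0145], "delta_rot": [0, 0, 0]}, {"gripper": 1, "linear": [0.0005, 0.0075, -0.022], "delta_rot": [0, 0, 0]}, {"gripper": 1, "linear": [0.0006, 0.008, -0.028], "delta_rot": [0, 0, 0]}, {"gripper": 1, "linear": [0.0006, 0.008, -0.032], "delta_rot": [0, 0, 0]}, {"gripper": 1, "linear": [0.0006, 0.008, -0.034], "delta_rot": [0, 0, 0]}, {"gripper": 1, "linear": [0.0006, 0.008, -0.034], "delta_rot": [0, 0, 0]}]}}

```text
clock: 18.5
position: [0.4334, 0.1067, 0.014]
ee_rot: [0.0, 0.032, 0.999, 0.001]
contact_force: [0.0, 6.0, -1.2]
width: 0.0137
gripper_force: 21.0
```

```bash
python3 - <<'E'
from h import *
j=np.load("jig.npy");s=get_state();p=s["position"];print(p,wj(p,j),s["contact_force"],s["moment"],s["width"])
E
```

```text
[0.43336556 0.10669312 0.01398189] [[-100.88110871   61.38355863   13.98189247]] [ 0.01358691  6.02542583 -1.23856052] [ 0.81463914  0.098271   -0.08854162] 0.013683346788431888
```

Call:
{"fn": "send_rows", "kwargs": {"increments": [{"gripper": 1, "linear": [0, -0.001, -0.003], "delta_rot": [0, 0, 0]}, {"gripper": 1, "linear": [0, -0.001, -0.006], "delta_rot": [0, 0, 0]}, {"gripper": 1, "linear": [0, -0.001, -0.006], "delta_rot": [0, 0, 0]}, {"gripper": 1, "linear": [0, -0.001, -0.006], "delta_rot": [0, 0, 0]}]}}

```text
clock: 18.9
position: [0.4342, 0.1067, 0.01]
ee_rot: [0.001, 0.033, 0.999, 0.002]
contact_force: [-4.5, 7.9, 16.3]
width: 0.013
gripper_force: 23.2
```

The crank is at its other stop, with 16 N against it. I'll release, lift, shut the fingers and check the picture.

Call:
{"fn": "send_rows", "kwargs": {"increments": [{"gripper": 0, "linear": [0, 0, 0.003], "delta_rot": [0, 0, 0]}, {"gripper": 0, "linear": [0, 0, 0.003], "delta_rot": [0, 0, 0]}, {"gripper": 0, "linear": [0, 0, 0.003], "delta_rot": [0, 0, 0]}, {"gripper": 0, "linear": [0, 0, 0.04], "delta_rot": [0, 0, 0]}, {"gripper": 0, "linear": [0, 0, 0.085], "delta_rot": [0, 0, 0]}, {"gripper": 0, "linear": [0, 0, 0.12], "delta_rot": [0, 0, 0]}, {"gripper": 1, "linear": [0, -0.02, 0.12], "delta_rot": [0, 0, 0]}, {"gripper": 1, "linear": [-0.008, -0.06, 0.12], "delta_rot": [0, 0, 0]}]}}

```text
clock: 19.7
position: [0.4274, 0.0447, 0.1296]
ee_rot: [0.002, 0.03, 1.0, 0.0]
contact_force: [0.4, -0.8, -0.4]
width: 0.0143
gripper_force: 0.0
```

Call:
{"fn": "send_rows", "kwargs": {"increments": [{"gripper": 1, "linear": [-0.005, -0.05, 0], "delta_rot": [0, 0, 0]}, {"gripper": 1, "linear": [-0.005, -0.095, 0], "delta_rot": [0, 0, 0]}, {"gripper": 1, "linear": [0.04, -0.095, 0], "delta_rot": [0, 0, 0]}, {"gripper": 1, "linear": [0.08, -0.095, 0], "delta_rot": [0, 0, 0]}, {"gripper": 1, "linear": [0.09, -0.095, 0], "delta_rot": [0, 0, 0]}, {"gripper": 1, "linear": [0.09, -0.095, 0], "delta_rot": [0, 0, 0]}]}}

```text
clock: 20.3
position: [0.5161, -0.0512, 0.1275]
ee_rot: [-0.001, 0.031, 1.0, 0.0]
contact_force: [-0.8, -0.3, 0.2]
width: 0.0001
gripper_force: 0.0
```

```bash
python3 - <<'E'
from h import *
j=np.load("jig.npy");s=get_state();p=s["position"];print(p,wj(p,j),s["contact_force"],s["width"],s["clock"])
print("to entry",jw((0,-72,25),j)-p)
im=optics.get_image("top");cv2.imwrite("pics/t9.png",im["pixels"])
cu=lambda q:np.array(q)/4.8+np.array([169.6,119.6])
for u in [(65,145),(193,157),(172,318),(47,303)]:print(wj(ray(im,cu(u),.038),j).round(1))
a=optics.get_image("scene")["pixels"];cv2.imwrite("pics/s9.png",a)
cv2.imwrite("pics/m9.png",np.hstack([cv2.resize(a[140:265,240:350],(400,455),interpolation=3),cv2.resize(im["pixels"][115:215,165:253],(400,455),interpolation=3)]))
E
```

```text
[ 0.51611875 -0.0511588   0.12753085] [[ -7.42199935 -90.37517392 127.53084695]] [-0.80981392 -0.28647344  0.15743904] 0.00012224765482616868 20.3
to entry [[ 0.00867353  0.01781861 -0.10253085]]
[[ 38.4 118.8  38. ]]
[[38.9 56.7 38. ]]
[[-40.6  56.7  38. ]]
[[-39.5 116.6  38. ]]
```

Stack centre is at about (-0.5, 87) mm, which fits the home position. I'll enter behind the tray at a true tip height of 47 mm.

Call:
{"fn": "send_rows", "kwargs": {"increments": [{"gripper": 1, "linear": [0.0085, 0.012, -0.03], "delta_rot": [0, 0, 0]}, {"gripper": 1, "linear": [0.0085, 0.012, -0.07], "delta_rot": [0, 0, 0]}, {"gripper": 1, "linear": [0.0085, 0.012, -0.095], "delta_rot": [0, 0, 0]}, {"gripper": 1, "linear": [0.0085, 0.012, -0.102], "delta_rot": [0, 0, 0]}, {"gripper": 1, "linear": [0.0085, 0.012, -0.102], "delta_rot": [0, 0, 0]}, {"gripper": 1, "linear": [0.009, 0.018, -0.102], "delta_rot": [0, 0, 0]}, {"gripper": 1, "linear": [0.0095, 0.025, -0.102], "delta_rot": [0, 0, 0]}]}}

```text
clock: 21.1
position: [0.5258, -0.0255, 0.0281]
ee_rot: [0.002, 0.032, 0.999, -0.0]
contact_force: [0.1, 0.5, -0.4]
width: 0.0
gripper_force: 0.0
```

Call:
{"fn": "send_rows", "kwargs": {"increments": [{"gripper": 1, "linear": [0.0005, 0.006, 0], "delta_rot": [0, 0, 0]}, {"gripper": 1, "linear": [0.001, 0.012, 0], "delta_rot": [0, 0, 0]}, {"gripper": 1, "linear": [0.0012, 0.018, 0], "delta_rot": [0, 0, 0]}, {"gripper": 1, "linear": [0.0016, 0.024, 0], "delta_rot": [0, 0, 0]}, {"gripper": 1, "linear": [0.002, 0.03, 0], "delta_rot": [0, 0, 0]}, {"gripper": 1, "linear": [0.0025, 0.036, 0], "delta_rot": [0, 0, 0]}]}}

```text
clock: 21.7
position: [0.5273, 0.0106, 0.0265]
ee_rot: [0.0, 0.031, 1.0, -0.0]
contact_force: [-0.4, -1.2, 1.0]
width: 0.0003
gripper_force: 0.7
```

```bash
python3 - <<'E'
from h import *
j=np.load("jig.npy");s=get_state();p=s["position"];print(p,wj(p,j),s["contact_force"],s["moment"])
E
```

```text
[0.52733798 0.01064069 0.02651237] [[ -0.49834561 -27.94832753  26.5123654 ]] [-0.39055584 -1.17128737  0.99284487] [-0.1755885   0.00031492 -0.0542386 ]
```

Call:
{"fn": "send_rows", "kwargs": {"increments": [{"gripper": 1, "linear": [0.0004, 0.006, 0], "delta_rot": [0, 0, 0]}, {"gripper": 1, "linear": [0.0008, 0.012, 0], "delta_rot": [0, 0, 0]}, {"gripper": 1, "linear": [0.0012, 0.018, 0], "delta_rot": [0, 0, 0]}, {"gripper": 1, "linear": [0.0016, 0.024, 0], "delta_rot": [0, 0, 0]}, {"gripper": 1, "linear": [0.002, 0.03, 0], "delta_rot": [0, 0, 0]}, {"gripper": 1, "linear": [0.0025, 0.036, 0], "delta_rot": [0, 0, 0]}, {"gripper": 1, "linear": [0.003, 0.042, 0], "delta_rot": [0, 0, 0]}, {"gripper": 1, "linear": [0.0033, 0.048, 0], "delta_rot": [0, 0, 0]}]}}

```text
clock: 22.5
position: [0.5303, 0.059, 0.0262]
ee_rot: [-0.0, 0.031, 1.0, 0.0]
contact_force: [0.7, -0.2, -0.6]
width: -0.0001
gripper_force: 0.3
```

Call:
{"fn": "send_rows", "kwargs": {"increments": [{"gripper": 1, "linear": [0.0003, 0.004, 0], "delta_rot": [0, 0, 0]}, {"gripper": 1, "linear": [0.0006, 0.008, 0], "delta_rot": [0, 0, 0]}, {"gripper": 1, "linear": [0.0009, 0.012, 0], "delta_rot": [0, 0, 0]}, {"gripper": 1, "linear": [0.0011, 0.016, 0], "delta_rot": [0, 0, 0]}, {"gripper": 1, "linear": [0.0011, 0.016, 0], "delta_rot": [0, 0, 0]}]}}

```text
clock: 23.0
position: [0.5316, 0.0749, 0.0264]
ee_rot: [-0.0, 0.031, 1.0, 0.0]
contact_force: [-0.5, -0.7, -0.4]
width: -0.0002
gripper_force: 0.0
```

```bash
python3 - <<'E'
from h import *
j=np.load("jig.npy");s=get_state();p=s["position"];print(p,wj(p,j),s["contact_force"],s["moment"])
E
```

```text
[0.53155155 0.07487375 0.02639351] [[-0.73172316 36.42236277 26.39350762]] [-0.51088634 -0.71912073 -0.38333887] [0.01020033 0.02513641 0.00690904]
```

Call:
{"fn": "send_rows", "kwargs": {"increments": [{"gripper": 1, "linear": [0.0001, 0.002, 0], "delta_rot": [0, 0, 0]}, {"gripper": 1, "linear": [0.0003, 0.004, 0], "delta_rot": [0, 0, 0]}, {"gripper": 1, "linear": [0.0003, 0.004, 0], "delta_rot": [0, 0, 0]}]}}

```text
clock: 23.3
position: [0.5319, 0.0785, 0.0265]
ee_rot: [0.0, 0.031, 1.0, 0.0]
contact_force: [1.1, 0.3, 0.2]
width: 0.0
gripper_force: 0.0
```

Call:
{"fn": "send_rows", "kwargs": {"increments": [{"gripper": 1, "linear": [0.0001, 0.0015, 0], "delta_rot": [0, 0, 0]}, {"gripper": 1, "linear": [0.0002, 0.003, 0], "delta_rot": [0, 0, 0]}, {"gripper": 1, "linear": [0.0002, 0.003, 0], "delta_rot": [0, 0, 0]}]}}

```text
clock: 23.6
position: [0.5321, 0.0815, 0.0265]
ee_rot: [0.0, 0.031, 1.0, 0.0]
contact_force: [-0.4, -0.3, 0.2]
width: -0.0003
gripper_force: 0.1
```

```bash
python3 - <<'E'
from h import *
w,p=wrist(0);a=optics.get_image("scene")["pixels"]
cv2.imwrite("pics/m10.png",np.hstack([cv2.resize(w["pixels"],(400,300),interpolation=3),cv2.resize(a[140:230,250:370],(400,300),interpolation=3)]))
E
```

```text
(no output)
```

View pics/m10.png

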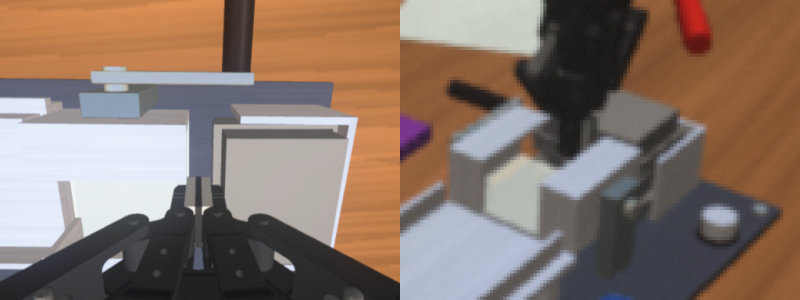

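The tray lies upside down on the bay tray: base face at columns 225–336 in the wrist view, lid rim at column 213, end wall just beyond. I'll work out its y.

```bash
python3 - <<'E'
from h import *
j=np.load("jig.npy");w,p=wrist(0);print(wj(p,j))
g=cv2.cvtColor(w["pixels"],6).astype(float);g=cv2.GaussianBlur(g,(3,3),0)
for r in (190,210,225):
    e=np.abs(np.diff(g[r,250:480]));k=[250+i for i in range(1,len(e)-1) if e[i]>6 and e[i]>=e[i-1] and e[i]>e[i+1]]
    print(r,[(c,wj(ray(w,(c+.5,r),.068),j)[0,:2].round(1).tolist(),wj(ray(w,(c+.5,r),.052),j)[0,1].round(1),int(e[c-250])) for c in k])
c=430
for u in ((224,138),(345,138),(336,240)):print(u,wj(ray(w,np.array(u)*1.28,.068),j).round(1))
E
```

```text
[[-0.6573923  43.09419342 26.43339658]]
190 [(272, [-34.3, 50.3], np.float64(51.3), 40), (282, [-34.3, 54.2], np.float64(55.7), 37), (289, [-34.3, 56.9], np.float64(58.8), 37), (443, [-34.6, 116.5], np.float64(126.1), 17), (450, [-34.6, 119.2], np.float64(129.2), 30)]
210 [(272, [-26.0, 50.5], np.float64(51.5), 32), (282, [-26.0, 54.5], np.float64(56.0), 38), (288, [-26.0, 56.8], np.float64(58.7), 43), (440, [-26.4, 116.7], np.float64(126.3), 20), (446, [-26.4, 119.1], np.float64(129.0), 30)]
225 [(271, [-19.6, 50.3], np.float64(51.2), 32), (282, [-19.6, 54.6], np.float64(56.2), 34), (288, [-19.7, 57.0], np.float64(58.9), 34), (437, [-20.0, 116.6], np.float64(126.2), 18), (443, [-20.0, 119.0], np.float64(128.9), 30)]
(224, 138) [[-39.7  55.7  68. ]]
(345, 138) [[-40.  114.9  68. ]]
(336, 240) [[ 18.5 119.6  68. ]]
```

Centre is at y about 86.8 mm, square, with the base face 59.7 mm wide at z = 68, so it is home. I'll back off and lift clear.

Call:
{"fn": "send_rows", "kwargs": {"increments": [{"gripper": 1, "linear": [-0.0003, -0.005, 0], "delta_rot": [0, 0, 0]}, {"gripper": 1, "linear": [-0.0003, -0.005, 0], "delta_rot": [0, 0, 0]}, {"gripper": 1, "linear": [-0.0003, -0.005, 0.02], "delta_rot": [0, 0, 0]}, {"gripper": 1, "linear": [-0.0003, -0.005, 0.05], "delta_rot": [0, 0, 0]}, {"gripper": 1, "linear": [-0.0003, -0.005, 0.1], "delta_rot": [0, 0, 0]}, {"gripper": 1, "linear": [-0.0003, -0.005, 0.14], "delta_rot": [0, 0, 0]}, {"gripper": 1, "linear": [-0.0003, -0.005, 0.14], "delta_rot": [0, 0, 0]}]}}

```text
clock: 24.45
position: [0.5361, 0.0764, 0.1726]
ee_rot: [0.006, 0.031, 0.999, 0.0]
contact_force: [-0.2, 0.6, -1.1]
width: 0.0002
gripper_force: 0.0
```

```bash
python3 - <<'E'
from h import *
from rig import sign_off
s=get_state();print(s["position"],s["contact_force"],s["clock"])
print(sign_off())
E
```

```text
[0.53606136 0.07636697 0.17263917] [-0.15066558  0.59816471 -1.05072433] 24.45
the job is handed in; nothing more can be done
None
```

The job is handed in at 24.5 s: by my last camera check, just before backing off, the tray lay upside down and square on the bay tray, about 3 mm off its centre, but the hand-in returned no verdict.

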